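# Hang the gap gauge on the check hook and tug it to prove the hold

## Task

Lift the gap gauge with the wider jaw out of the rack and hang it by its eye in the groove of the check hook. While still holding it, tug it gently straight down: the hook slides down a little in its guide and then comes up firm; hold a pull of about 12 N there for a second, never as much as 25 N, then let go so that the gauge hangs still. Leave the other gauge and everything else where they are.

Things in the scene. Friction and masses are not known exactly. Their poses are not given: they have to be found in the camera images.
- wide_gauge: Gap gauge to hang: flat steel plate 10 mm thick (x), 60 wide (y), 167 tall (z), about 0.34 kg, upright in one of the rack's two pockets (which one varies), same from both faces. Jaw at the foot 34 mm wide, 50 deep; solid z 47-71; eye z 71-106; cross bar 48 wide z 106-119; grip tab above. Origin: centre of the underside
- wide_eye (a point): middle of the upper edge of the eye in the wide-jaw gauge, 106 mm above the gauge's underside: the edge by which it hangs. The eye is a rectangular hole through the plate's thickness, 28 mm wide (y) and 35 mm high, between side webs 10 mm wide
- wide_tab (a point): centre of the wide-jaw gauge's grip tab, 143 mm above its underside; tab 10 mm thick (x), 34 wide (y), z 119 to 167 mm. Take it from above across its thickness, fingertips no lower than 18 mm below this point, so that they stay clear of the hook's nose and collar
- narrow_gauge: The other gap gauge, same plate, eye and tab, but jaw opening only 14 mm wide (legs 23 mm); stands in the other pocket and must stay there. Origin and axes as for the wide-jaw gauge
- rack: Fixed slotted aluminium bar, 60 x 200 x 30 mm, origin at the centre of its underside, long along y. Two pockets centred at y = +55 and -55 mm, each 13 mm wide in x, 66 mm long, 22 mm deep (floor 8 mm above the bench); the gauges stand in them and come out straight upward
- stand: Fixed stand carrying the check hook: base plate 150 x 100 x 14 mm, x from -45 to +105 mm, and a post 30 x 36 mm at x = 66 to 96 mm, 172 mm tall. Origin on the bench vertically under the hook's seat; the hook points along -x of the stand. Nothing stands above the hook
- hook_seat (a point): middle of the floor of the hook's groove, 146 to 178 mm above the bench, axes as the stand's. Hook: level bar 14 mm wide (y), underside 9 mm below this point. Along x from here: groove -7 to +7 mm; flat land -29 to -7, 5 mm higher than the seat; upturned nose -35 to -29; upright collar +7 to +13, 26 mm wide, top 14 mm above the seat; then the bar runs on to the post
- hook_nose (a point): top of the hook's upturned nose (32 mm before the seat, 15 mm above it); the eye must pass over it from the front. The hook slides in its guide: it stays put under the gauge alone, moves down with a drag of 5 to 6 N, and after an unknown 2 to 22 mm meets a firm, slightly springy stop (about 7 N per mm), where it then stays
- v_block: grey steel v-block 42 x 45 x 35 mm, bystander, origin at underside centre
- bronze_bush: flanged bronze bush, 47 mm across, 32 mm tall, bystander, origin at underside centre
There are look-alikes about, which are no part of the job. What is shaped like the wide_gauge but blue or orange is not meant.

How it is judged:
On the way, in this order (a step that is already met when the one before it is completed fails the run):
1. the wide-jaw gauge is lifted clear of the rack (z of wide_gauge in the frame of rack above 0.04 m and contact force between wide_gauge and rack below 0.1 N), for 0.1 s.
2. with the eye's edge in the hook's groove and the fingers still holding the gauge, it is tugged down against the firm stop so that the hook carries more than 9 N (the gauge's weight included) for 0.3 s (x of wide_eye in the frame of hook_seat between -0.005 and 0.005 m and y of wide_eye in the frame of hook_seat between -0.012 and 0.012 m and z of wide_eye in the frame of hook_seat between -0.003 and 0.003 m and contact force between wide_gauge and stand above 9 N and contact force between wide_gauge and the fingers above 2 N), for 0.3 s.
At the end, for the whole second after the job is handed in: the wide-jaw gauge hangs by its eye in the hook's groove (eye edge within 5 mm along, 12 mm across and 3 mm in height of the seat), upright within 0.12 rad, at rest, released, the hook carrying only its weight (1.5 to 7 N) (x of wide_eye in the frame of hook_seat between -0.005 and 0.005 m and y of wide_eye in the frame of hook_seat between -0.012 and 0.012 m and z of wide_eye in the frame of hook_seat between -0.003 and 0.003 m and angle between wide_gauge's own z axis and vertical below 0.12 rad and linear speed of wide_gauge below 0.03 m/s and contact force between wide_gauge and stand between 1.5 and 7 N); the robot touches nothing.
It fails at once if the gauge and the hook or its stand press on each other with 25 N or more (contact force between wide_gauge and stand above 25 N).
It fails at once if the narrow-jaw gauge is moved more than 20 mm (distance of narrow_gauge from where it was at the start of the episode above 0.02 m).
It fails at once if the v-block or the bronze bush is moved more than 30 mm (distance of any of v_block, bronze_bush from where it was at the start of the episode above 0.03 m).
It also fails if it takes over 64 s, if anything falls off the work surface, if the arm or the gripper's body presses on something with over 40 N, if the wrist force passes 120 N, or if a joint passes its speed limit or range.

## Robot

A 7-joint arm with a two-finger parallel gripper is mounted at the origin on a cart in front of the work surface, level with it; the furniture and walls round the work are solid. World frame = base frame: x ahead of the robot, y to its left, z up, the work surface at z = 0. Lengths are in m, angles in rad, forces in N, time in s.
With the tool pointing down it reaches from about 0.425 to 0.925 m from the base axis. Payload 6.8 kg.
Tool frame: the origin (TCP) lies at the very end of the fingers, on their centre line; the grasp point (between the pads) lies 19 mm behind it; z points along the fingers, y is the line along which they close (so a half turn about z gives the same grasp; the last joint's range is limited). The gripper opens to 85 mm and grips with 20 to 120 N. Pads are 22 mm wide; open, the fingers measure 114 mm over their backs; the gripper's body (76 mm by 85 mm) begins 54 mm behind the grasp point. The pads swing forward as they close: fully open they stand 13 mm farther back than shut.
Start: joints at [1.042, 0.477, 0.022, 1.555, -0.011, 1.109, -0.083], TCP at [0.276, -0.616, 0.231] pointing down, gripper open.
Joint ranges: [-2.96, 2.96], [-0.34, 2.1], [-1.41, 1.46], [0.24, 2.44], [-1.37, 4.51], [0.17, 1.92], [-2.96, 2.96]. Speed limits (rad/s): [2.39, 2.39, 3.14, 3.14, 3.14, 3.14, 3.14].

## Interface

Orientations are given as a unit quaternion [w, x, y, z].
In Python, from station import bot gives the robot as it stands.
- The arm moves only by the tool apply_moves, never from a script. Its argument "deltas" is a list of rows, each a list of 3 entries, a list of its own where there are three numbers: the closure, from 0 (fully open) to 1 (shut), then the shift along the tool's x, y, z in units of 0.2 m (1.0 is 0.2 m), then the turn about the tool's z in units of 2 pi rad (1.0 is 2 pi rad). A call has 1 to 12 rows; each row is the pose to reach, as a shift and turn from the pose commanded when the call began, along the tool's axes at that moment, turning the shorter way round; what a row does not reach only later rows make up. A row lasts 1/10 s, in which the tool goes at most 50 mm and 8.59 degrees, less where a joint would pass 70% of its speed; a pose out of reach is approached as far as the arm can. A call with a number of a shift or a turn outside -1 to 1 is refused whole. A call with a gripper value outside its range is refused whole. The fingers move at their own pace and stop on an object; "squeeze" is the grip in N (left out, the last holds). Time passes only in rows, so rows that repeat a pose let the fingers close. It gives the time, the measured TCP pose, the force, the opening and the grip force at its end, in the units of the state.
- bot.get_obs(): the state, without advancing time (a new reading comes with each control period).
- bot.read_camera(name): name is "scene" or "top" or "wrist"; returns a dict with "color" (400x640x3 uint8, red, green, blue), "intrinsics" (3x3 intrinsics, pixels), "pose" (4x4, takes a point from camera to world coordinates); the wrist camera has in their place "hand_eye" (4x4, takes a point from camera to tool coordinates, whose origin is the TCP and whose axes are the flange's). Camera axes: x right, y down, z forward; pixel columns grow to the right and rows downward; lengths in m; the calibration is good to about 2 mm. A picture is of the moment at which its call begins: read the wrist's pose just before it. There is no depth.
- bot.hand_in(): hands the job in; it is judged then, once.
Trained networks look in a picture, given as the dict that the camera call returned (one of the last four; its "shot" number tells which), for a name from the list of things; names that differ only in an ending like _2 or _b are one class to them, and where a whole thing is asked for, a point or a joint stands for the part that bears it (a point fixed in the world has none). Each returns a list of dicts, best first, with "confidence" (0 to 1); they miss things now and then, are a little off and sometimes report something else, mostly with a low value. They report only what shows in the picture. A call takes as long as a camera call. They do not tell look-alikes from the thing itself.
- bot.look_for(picture, target): "point" ([x, y, z] in m, in world coordinates, good to about 4 mm: the middle of the surface that is visible of it).
The state is a dict: "t": time; "q": joint angles; "joint_vel": joint speeds; "joint_torque": joint torques, N m; "eef_pos": TCP position; "tool_rot": TCP orientation; "contact_force": force on the tool from outside, world axes, zero at the start; "torque": the same for the moment, N m; "gripper_width": opening from 0.0 (shut) to 1.0 (fully open); "grasp_force": force on a finger pad.
Only numpy, scipy, OpenCV 4.12 (cv2) and the standard library are available. Lean on these libraries where they do the work, as an engineer would, in place of code of your own. Each camera call takes 0.05 s, during which the arm holds its last target. There are 200 camera calls.

## Working session

There is one attempt and no reset: what is moved stays moved. The work goes in short steps, Python scripts to look and compute and a tool call to move; the robot and the scene stay as the last step left them, time stands still between calls to the robot, and variables do not carry over. Pictures are saved under pics/ and viewed, at most 10 in all, crops included, and the job is handed in when it is done.

Besides the shell and the picture viewer there is one more tool, called after "Call:" as name([rows], argument=value, ...), one row to a line, values as JSON. apply_moves: Moves the arm, as the interface text tells. Its arguments: {"type":"object","properties":{"deltas":{"type":"array","items":{"type":"array"}},"squeeze":{"type":"number"}},"required":["deltas"]}

```bash
ls; mkdir -p pics; cat > h.py <<'E'
import numpy as np,cv2
from station import bot
def save(p,n,crop=None,s=1):
    im=p["color"][:,:,::-1]
    if crop: a,b,c,d=crop; im=im[b:d,a:c]
    if s!=1: im=cv2.resize(im,None,fx=s,fy=s,interpolation=cv2.INTER_CUBIC)
    cv2.imwrite("pics/"+n,im)
def proj(p,X,T=None):
    T=np.array(p["pose"]) if T is None else T
    c=np.linalg.inv(T)@np.append(X,1); u=np.array(p["intrinsics"])@c[:3]; return u[:2]/u[2]
def ray(p,uv,z=None,T=None):
    T=np.array(p["pose"]) if T is None else T
    d=T[:3,:3]@np.linalg.inv(np.array(p["intrinsics"]))@np.array([uv[0],uv[1],1.]);o=T[:3,3]
    return o+d*(z-o[2])/d[2] if z is not None else (o,d)
E
python3 - <<'E'
from h import *
a=bot.read_camera("scene");b=bot.read_camera("top")
save(a,"s1.png");save(b,"t1.png")
for n,p in(("scene",a),("top",b)):
    print(n,np.array(p["pose"]).round(3).tolist(),np.array(p["intrinsics"]).round(0).tolist())
    for t in["wide_gauge","narrow_gauge","wide_tab","wide_eye","rack","stand","hook_seat","hook_nose","v_block","bronze_bush"]:
        print(t,[(np.round(r["point"],3).tolist(),round(r["confidence"],2),proj(p,r["point"]).round().tolist()) for r in bot.look_for(p,t)[:4]])
o=bot.get_obs();print(o)
E
```

```text
pics
scene [[-0.475, -0.378, 0.795, -0.46], [-0.88, 0.182, -0.439, 0.49], [0.022, -0.908, -0.418, 0.637], [0.0, 0.0, 0.0, 1.0]] [[439.0, 0.0, 318.0], [0.0, 439.0, 191.0], [0.0, 0.0, 1.0]]
wide_gauge [([0.55, -0.036, 0.082], 0.88, [308.0, 200.0]), ([0.389, -0.106, 0.081], 0.85, [359.0, 220.0]), ([0.562, 0.226, 0.097], 0.84, [217.0, 213.0]), ([0.545, -0.355, 0.101], 0.61, [398.0, 176.0])]
narrow_gauge [([0.488, -0.128, 0.106], 0.73, [347.0, 195.0])]
wide_tab [([0.543, -0.352, 0.099], 0.82, [398.0, 178.0]), ([0.488, -0.242, 0.105], 0.8, [380.0, 188.0]), ([0.552, -0.034, 0.085], 0.8, [307.0, 199.0]), ([0.562, 0.223, 0.096], 0.75, [219.0, 213.0])]
wide_eye [([0.489, -0.239, 0.101], 0.93, [379.0, 190.0]), ([0.553, -0.033, 0.086], 0.83, [307.0, 199.0]), ([0.564, 0.225, 0.093], 0.68, [218.0, 213.0]), ([0.543, -0.353, 0.102], 0.65, [398.0, 177.0])]
rack [([0.476, -0.168, 0.026], 0.87, [359.0, 219.0])]
stand [([0.585, 0.106, 0.01], 0.95, [258.0, 227.0]), ([0.485, -0.239, 0.1], 0.68, [379.0, 190.0]), ([0.544, 0.105, 0.152], 0.46, [262.0, 188.0])]
hook_seat [([0.544, 0.109, 0.153], 0.65, [261.0,
[... 1335 characters left out ...]
([ 1.04186076,  0.47700715,  0.02238245,  1.55543668, -0.0114763 ,
        1.10927966, -0.08309431]), 'joint_vel': array([-0.00138346, -0.00108871,  0.00062753,  0.00052269, -0.00088542,
       -0.00024538, -0.00051141]), 'joint_torque': array([ 3.00571910e-04, -5.96351373e+01,  1.60657234e+00, -2.81556004e+01,
        1.25171003e-02,  1.67357084e-03, -1.50100817e-05]), 'eef_pos': array([ 0.27576301, -0.61610388,  0.23128726]), 'tool_rot': array([-1.15003284e-06,  9.77942658e-01,  2.08873546e-01, -3.67674571e-07]), 'contact_force': array([-0.11684455, -0.46272565, -0.45203734]), 'torque': array([ 0.00489409, -0.06577045,  0.03069988]), 'grasp_force': 0.0, 'gripper_width': 0.9989472646461279}
```

View pics/s1.png

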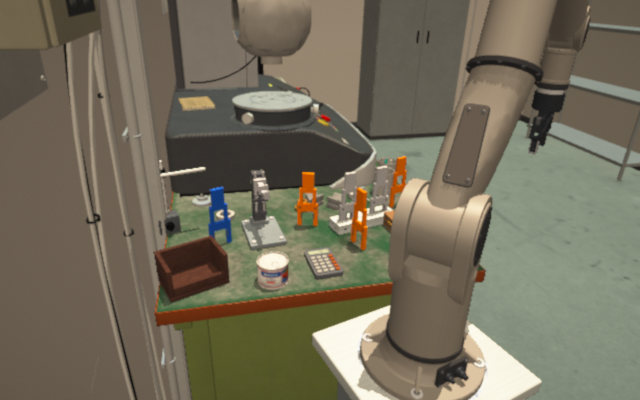

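View pics/t1.png

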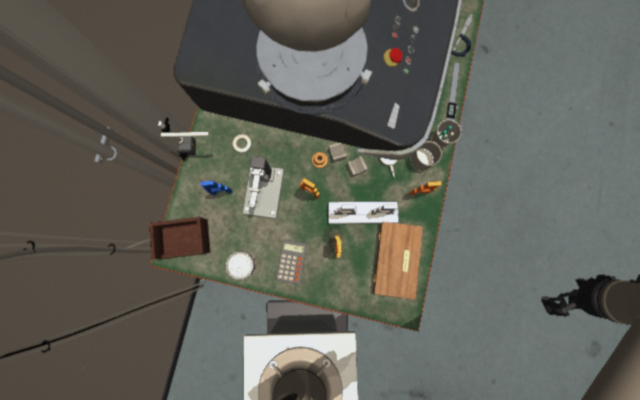

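The steel gauges in the white rack are at scene (347,195) and (380,188), top (345,211) and (383,209). The look-alikes are orange at scene (308,200), (360,220) and (398,178), and blue at (219,213). The hook stand is at (260,205). Only the two steel gauges are candidates, so I'll compare their jaws in a close crop.

```bash
python3 - <<'E'
from h import *
a=bot.read_camera("scene");b=bot.read_camera("top")
A=cv2.resize(a["color"][150:250,230:430,::-1],None,fx=4,fy=4,interpolation=cv2.INTER_CUBIC)[:,:]
B=cv2.resize(b["color"][145:235,230:410,::-1],None,fx=4.4444,fy=4.4444,interpolation=cv2.INTER_CUBIC)
B=B[30:230]
cv2.imwrite("pics/c1.png",np.vstack([A,B[:,:800]]))
E
```

```text
(no output)
```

View pics/c1.png

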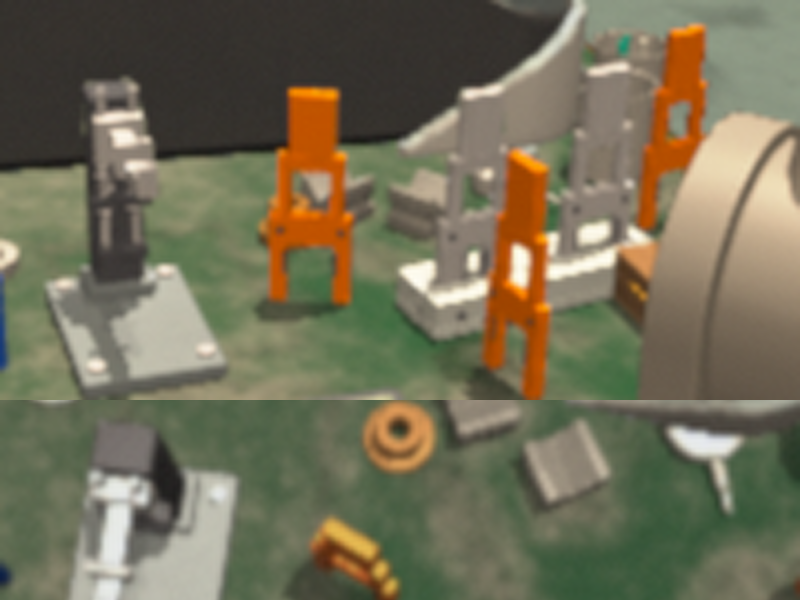

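Jaw openings in the crop: the gauge at crop (592,235) is wide, and the one at (473,262) is narrow. So the wide gauge is the right-hand one, at about (0.489, -0.241). The detector also puts the narrow gauge at y = -0.13.

```bash
cat >> h.py <<'E'
from scipy.spatial.transform import Rotation as Ro
def tool(o):
    q=o["tool_rot"]; T=np.eye(4); T[:3,:3]=Ro.from_quat([q[1],q[2],q[3],q[0]]).as_matrix();T[:3,3]=o["eef_pos"];return T
def plan(xyz,yaw=None):
    o=bot.get_obs();T=tool(o);d=T[:3,:3].T@(np.array(xyz)-o["eef_pos"])/0.2
    y=np.degrees(np.arctan2(T[1,0],T[0,0]))
    print("t",round(o["t"],2),"pos",o["eef_pos"].round(4),"yaw",round(y,2),"tilt",T[:3,2].round(3),"shift",d.round(4),"turn",None if yaw is None else round(-((yaw-y+180)%360-180)/360,4))
E
python3 - <<'E'
from h import *
plan([.489,-.241,.32],90); plan([.38,-.43,.3],60)
p=bot.read_camera("wrist");print(p["hand_eye"],p["intrinsics"])
E
```

```text
t 1.2 pos [ 0.2757 -0.6161  0.2313] yaw 24.11 tilt [ 0. -0. -1.] shift [ 1.7395 -1.2764 -0.4434] turn -0.183
t 1.2 pos [ 0.2757 -0.6161  0.2313] yaw 24.11 tilt [ 0. -0. -1.] shift [ 0.856  -0.6364 -0.3434] turn -0.0997
[[-7.92484906e-04 -9.58345783e-01 -2.85609404e-01  7.23592995e-02]
 [ 9.99999311e-01 -5.12011946e-04 -1.05668744e-03  6.58408217e-04]
 [ 8.66436528e-04 -2.85610044e-01  9.58345528e-01 -1.42673925e-01]
 [ 0.00000000e+00  0.00000000e+00  0.00000000e+00  1.00000000e+00]] [[278.57355317   0.         320.47749333]
 [  0.         278.57355317 201.50008535]
 [  0.           0.           1.        ]]
```

Call:
apply_moves([
  [0, [0.2, -0.1, -0.35], -0.02],
  [0, [0.4, -0.3, -0.35], -0.04],
  [0, [0.6, -0.45, -0.35], -0.07],
  [0, [0.85, -0.64, -0.35], -0.1],
  [0, [0.85, -0.64, -0.35], -0.1],
  [0, [0.85, -0.64, -0.35], -0.1],
  [0, [0.85, -0.64, -0.35], -0.1],
])

```text
t: 1.95
eef_pos: [0.3792, -0.4292, 0.3017]
tool_rot: [0.0, 0.865, 0.502, 0.0]
contact_force: [-0.2, -0.3, -0.4]
gripper_width: 0.998
grasp_force: 0.0
```

```bash
python3 -c "
from h import *
plan([.489,-.241,.30],90)"
```

```text
t 1.95 pos [ 0.3792 -0.4292  0.3017] yaw 60.2 tilt [ 0.    -0.001 -1.   ] shift [1.0894 0.0088 0.0083] turn -0.0828
```

Call:
apply_moves([
  [0, [0.3, 0.0, 0.0], -0.02],
  [0, [0.6, 0.0, 0.0], -0.04],
  [0, [0.9, 0.0, 0.0], -0.06],
  [0, [1.0, 0.01, 0.0], -0.083],
  [0, [1.0, 0.01, 0.0], -0.083],
  [0, [1.0, 0.01, 0.0], -0.083],
  [0, [1.0, 0.01, 0.0], -0.083],
])

```text
t: 2.65
eef_pos: [0.479, -0.2599, 0.301]
tool_rot: [-0.0, 0.709, 0.705, -0.001]
contact_force: [-0.4, 0.1, 0.2]
gripper_width: 1.0
grasp_force: 0.0
```

```bash
python3 - <<'E'
from h import *
plan([.489,-.241,.20],90)
T=tool(bot.get_obs());p=bot.read_camera("wrist");C=T@np.array(p["hand_eye"])
save(p,"w1.png")
for t in["wide_tab","wide_gauge","narrow_gauge","rack"]:
    print(t,[(np.round(r["point"],3).tolist(),round(r["confidence"],2),proj(p,r["point"],C).round().tolist()) for r in bot.look_for(p,t)[:3]])
for X in([.489,-.241,.175],[.489,-.131,.175]): print(proj(p,X,C))
E
```

```text
t 2.65 pos [ 0.479  -0.2599  0.301 ] yaw 89.72 tilt [-0.001 -0.001 -1.   ] shift [0.0948 0.0499 0.505 ] turn -0.0008
wide_tab [([0.398, -0.113, 0.122], 0.77, [242.0, 44.0]), ([0.547, -0.353, 0.122], 0.77, [374.0, 253.0]), ([0.487, -0.236, 0.174], 0.7, [329.0, 170.0])]
wide_gauge [([0.394, -0.116, 0.123], 0.94, [238.0, 47.0]), ([0.545, -0.354, 0.118], 0.78, [373.0, 253.0]), ([0.492, -0.233, 0.176], 0.75, [334.0, 167.0])]
narrow_gauge [([0.49, -0.139, 0.174], 0.98, [333.0, 61.0])]
rack []
[330.87246577 175.18363527]
[331.50762044  50.01382062]
```

View pics/w1.png

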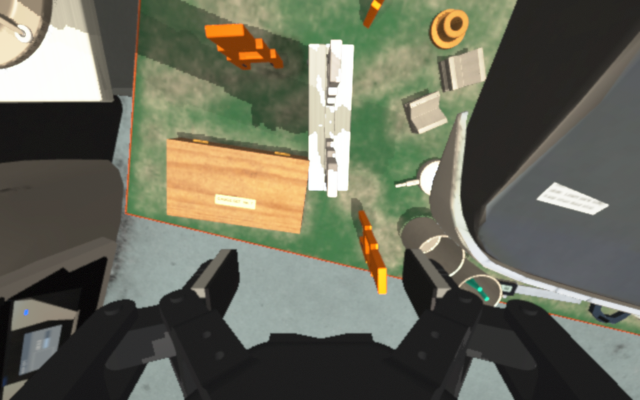

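```bash
python3 - <<'E'
from h import *
p=bot.read_camera("wrist")
im=p["color"][25:210,290:370,::-1].transpose(1,0,2)
cv2.imwrite("pics/w1c.png",cv2.resize(im,None,fx=4.3,fy=4.3,interpolation=cv2.INTER_CUBIC))
E
```

```text
(no output)
```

View pics/w1c.png

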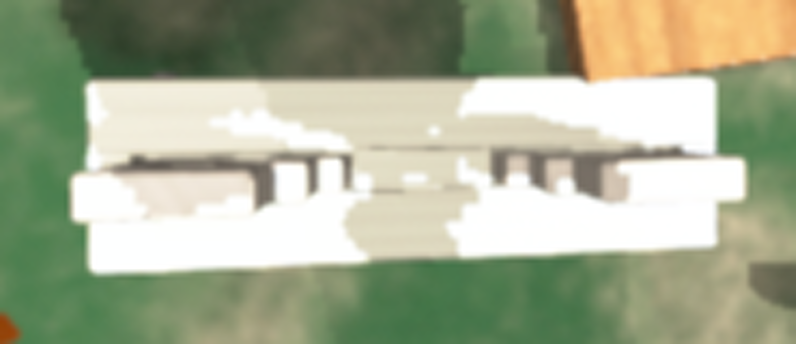

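```bash
python3 - <<'E'
from h import *
p=bot.read_camera("wrist");C=tool(bot.get_obs())@np.array(p["hand_eye"])
f=lambda x,y,z:print((x,y),ray(p,(290+y/4.3,25+x/4.3),z,C)[:2].round(4))
for c in[(87,80),(87,272),(716,78),(716,245)]:f(*c,.03)
for c in[(72,196),(745,179),(580,179),(240,193),(628,180)]:f(*c,.175)
plan([.489,-.2445,.24],90)
E
```

```text
(87, 80) [ 0.464  -0.0924]
(87, 272) [ 0.5233 -0.0926]
(716, 78) [ 0.4604 -0.293 ]
(716, 245) [ 0.52   -0.2932]
(72, 196) [ 0.4929 -0.1226]
(745, 179) [ 0.4907 -0.2627]
(580, 179) [ 0.4904 -0.2242]
(240, 193) [ 0.4926 -0.1537]
(628, 180) [ 0.4907 -0.2351]
t 3.0 pos [ 0.4797 -0.258   0.3013] yaw 89.92 tilt [-0. -0. -1.] shift [0.0678 0.0462 0.3065] turn -0.0002
```

```bash
python3 -c "
from h import *
plan([.4908,-.2465,.137],89.5)"
```

```text
t 3.0 pos [ 0.4797 -0.258   0.3013] yaw 89.92 tilt [-0. -0. -1.] shift [0.0579 0.0552 0.8215] turn 0.0012
```

Call:
apply_moves([
  [0, [0.058, 0.055, 0.1], 0.001],
  [0, [0.058, 0.055, 0.2], 0.001],
  [0, [0.058, 0.055, 0.4], 0.001],
  [0, [0.058, 0.055, 0.6], 0.001],
  [0, [0.058, 0.055, 0.75], 0.001],
  [0, [0.058, 0.055, 0.82], 0.001],
  [0, [0.058, 0.055, 0.82], 0.001],
  [0, [0.058, 0.055, 0.82], 0.001],
  [0, [0.058, 0.055, 0.82], 0.001],
])

```text
t: 3.9
eef_pos: [0.4924, -0.2464, 0.1392]
tool_rot: [0.002, 0.709, 0.705, 0.001]
contact_force: [-0.3, -0.1, 0.4]
gripper_width: 1.0
grasp_force: 0.0
```

```bash
python3 - <<'E'
from h import *
plan([.4908,-.2465,.137],89)
p=bot.read_camera("wrist");save(p,"w2.png")
E
```

```text
t 3.9 pos [ 0.4924 -0.2464  0.1392] yaw 89.62 tilt [ 0.003 -0.001 -1.   ] shift [-0.0005 -0.0078  0.0107] turn 0.0017
```

View pics/w2.png

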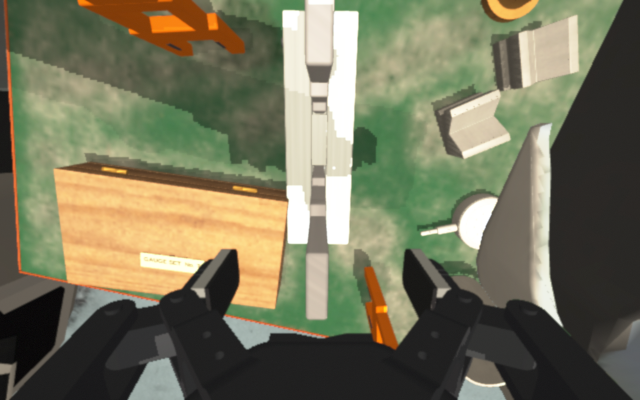

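The tab (cols 305–328, bottom end at row 318) sits centred between the open fingers. Next I close and lift.

Call:
apply_moves([
  [0.5, [0, 0, 0.01], 0.0],
  [1, [0, 0, 0.01], 0.0],
  [1, [0, 0, 0.01], 0.0],
  [1, [0, 0, 0.01], 0.0],
  [1, [0, 0, 0.01], 0.0],
  [1, [0, 0, 0.01], 0.0],
  [1, [0, 0, 0.01], 0.0],
  [1, [0, 0, 0.01], 0.0],
  [1, [0, 0, 0.01], 0.0],
  [1, [0, 0, 0.01], 0.0],
], squeeze=80)

```text
t: 4.95
eef_pos: [0.4912, -0.2459, 0.1355]
tool_rot: [0.0, 0.709, 0.705, 0.0]
contact_force: [-0.3, -0.4, 3.3]
gripper_width: 0.111
grasp_force: 78.3
```

Call:
apply_moves([
  [1, [0, 0, -0.02], 0],
  [1, [0, 0, -0.06], 0],
  [1, [0, 0, -0.12], 0],
  [1, [0, 0, -0.25], 0],
  [1, [0, 0, -0.4], 0],
  [1, [0, 0, -0.6], 0],
  [1, [0, 0, -0.8], 0],
  [1, [0, 0, -0.95], 0],
  [1, [0, 0, -0.95], 0],
  [1, [0, 0, -0.95], 0],
])

```text
t: 5.95
eef_pos: [0.4909, -0.2458, 0.3261]
tool_rot: [0.001, 0.709, 0.705, 0.0]
contact_force: [-0.1, 0.5, -4.1]
gripper_width: 0.107
grasp_force: 78.2
```

```bash
python3 - <<'E'
from h import *
plan([.44,.05,.36],90)
p=bot.read_camera("wrist")
for t in ["wide_tab","hook_seat"]: print(bot.look_for(p,t)[:2])
b=bot.read_camera("top");save(b,"t2.png",(225,130,345,230),5)
E
```

```text
t 5.95 pos [ 0.4909 -0.2458  0.3261] yaw 89.63 tilt [ 0.001 -0.001 -1.   ] shift [ 1.4771 -0.2641 -0.1711] turn -0.001
[{'point': [0.5445, -0.3469, 0.1166], 'confidence': 0.92}, {'point': [0.3988, -0.1126, 0.1243], 'confidence': 0.9}]
[]
```

View pics/t2.png

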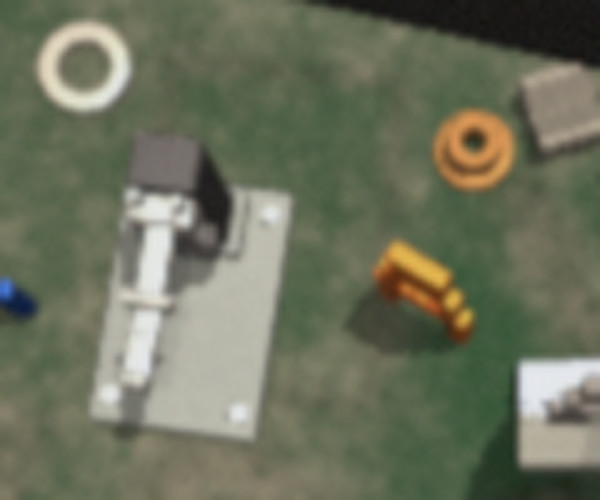

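```bash
python3 - <<'E'
from h import *
b=bot.read_camera("top")
f=lambda x,y,z:ray(b,(225+x/5-.4,130+y/5-.4),z)[:2]
nr,nl,fr=f(252,438,.014),f(92,418,.014),f(292,192,.014)
print(nr,nl,fr,np.linalg.norm(nl-nr),np.linalg.norm(fr-nr))
d=fr-nr;print("yaw",np.degrees(np.arctan2(d[1],d[0])));e=nl-nr;print("yaw2",np.degrees(np.arctan2(-e[0],e[1])))
y=np.arctan2(d[1],d[0])*.6+.4*np.arctan2(-e[0],e[1]);R=np.array([[np.cos(y),-np.sin(y)],[np.sin(y),np.cos(y)]])
o=np.mean([nr-R@[-.045,-.05],nl-R@[-.045,.05],fr-R@[.105,-.05]],0);print("origin",o,np.degrees(y))
for z in(.146,.162,.178):
  print(z,"nose",[( (proj(b,np.append(o+R@[x,yy],z+h))+.4-[225,130])*5).round().tolist() for x,yy,h in((-.035,0,.015),(.007,0,.014),(.066,0,0.01))], (f(133,385,z+.015)-o)@R)
plan([.44,.05,.33],90)
E
```

```text
[0.48573698 0.06396194] [0.49995735 0.15740149] [0.63198658 0.0386245 ] 0.0945154485630403 0.14842820280449925
yaw -9.828812954512115
yaw2 -8.653323774372982
origin [0.53700374 0.10392054] -9.35861728245646
0.146 nose [[131.0, 383.0], [145.0, 303.0], [164.0, 194.0]] [-0.03595866 -0.00108092]
0.162 nose [[126.0, 379.0], [140.0, 298.0], [159.0, 187.0]] [-0.03739324 -0.00404157]
0.178 nose [[120.0, 376.0], [134.0, 293.0], [154.0, 181.0]] [-0.03882781 -0.00700221]
t 6.2 pos [ 0.4903 -0.2456  0.3239] yaw 89.63 tilt [-0.002  0.001 -1.   ] shift [ 1.4765 -0.2612 -0.0282] turn -0.001
```

Call:
apply_moves([
  [1, [0.05, 0, -0.08], 0],
  [1, [0.15, 0, -0.1], 0],
  [1, [0.3, -0.02, -0.1], 0.005],
  [1, [0.45, -0.05, -0.1], 0.01],
  [1, [0.6, -0.08, -0.1], 0.013],
  [1, [0.75, -0.1, -0.1], 0.016],
  [1, [0.9, -0.1, -0.1], 0.02],
  [1, [0.95, -0.1, -0.1], 0.025],
  [1, [0.95, -0.1, -0.1], 0.025],
  [1, [0.95, -0.1, -0.1], 0.025],
])

```text
t: 7.2
eef_pos: [0.472, -0.0565, 0.3448]
tool_rot: [-0.0, 0.762, 0.647, -0.0]
contact_force: [-0.4, -1.6, -1.4]
gripper_width: 0.11
grasp_force: 78.2
```

```bash
python3 -c "
from h import *
plan([.448,.119,.33],80.6)"
```

```text
t 7.2 pos [ 0.472  -0.0565  0.3448] yaw 80.66 tilt [-0.001 -0.    -1.   ] shift [ 0.8462 -0.2609  0.0738] turn 0.0002
```

Call:
apply_moves([
  [1, [0.1, 0, 0], 0],
  [1, [0.25, -0.05, 0], 0],
  [1, [0.4, -0.1, 0], 0],
  [1, [0.55, -0.18, 0], 0],
  [1, [0.7, -0.23, 0.03], 0],
  [1, [0.8, -0.26, 0.07], 0],
  [1, [0.85, -0.26, 0.07], 0],
  [1, [0.85, -0.26, 0.07], 0],
  [1, [0.85, -0.26, 0.07], 0],
])

```text
t: 8.1
eef_pos: [0.4494, 0.1188, 0.3314]
tool_rot: [0.0, 0.763, 0.646, -0.0]
contact_force: [0.5, -0.5, -2.4]
gripper_width: 0.111
grasp_force: 78.2
```

```bash
python3 - <<'E'
from h import *
plan([.448,.119,.33],80.6)
p=bot.read_camera("wrist");C=tool(bot.get_obs())@np.array(p["hand_eye"]);save(p,"w3.png",(240,0,640,300),2)
np.savez("w3.npz",C=C,im=p["color"])
for t in ["hook_seat","hook_nose"]: print(t,[(r["point"],r["confidence"],proj(p,r["point"],C)) for r in bot.look_for(p,t)[:2]])
E
```

```text
t 8.1 pos [0.4494 0.1188 0.3314] yaw 80.52 tilt [-0. -0. -1.] shift [-0.0001 -0.0072  0.0069] turn -0.0002
hook_seat [([0.5604, 0.1067, 0.1541], 0.85, array([416.09688075, 177.00779923]))]
hook_nose [([0.5612, 0.1036, 0.1529], 0.9, array([416.6285569 , 179.25181027]))]
```

View pics/w3.png

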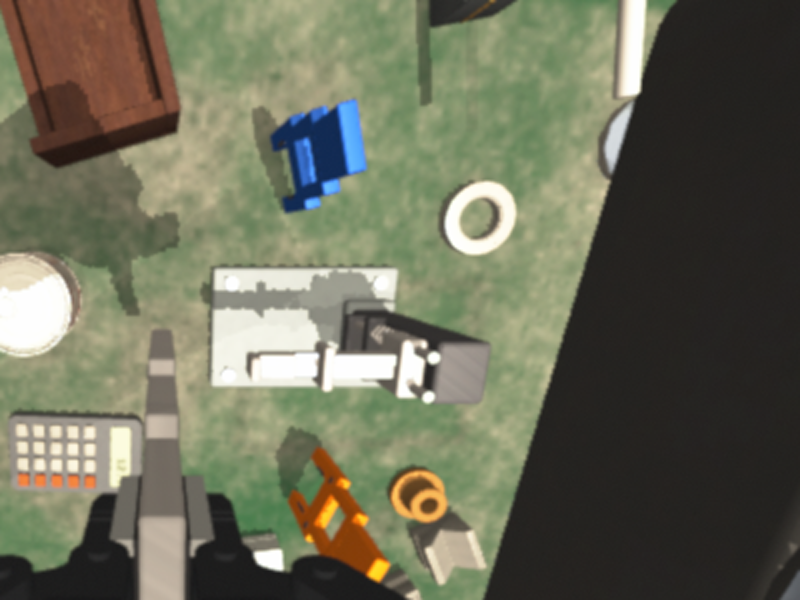

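```bash
python3 - <<'E'
from h import *
d=np.load("w3.npz");C=d["C"]
b=bot.read_camera("wrist");o=bot.get_obs();T=tool(o)
f=lambda x,y,z:ray(b,(240+x/2-.25,y/2-.25),z,C)[:2]
# stand plate
n1,n2,n3=f(212,386,.014),f(212,267,.014),f(398,267,.014)
print(n1,n2,n3,np.linalg.norm(n1-n2),np.linalg.norm(n3-n2))
a=n3-n2;y=np.arctan2(a[1],a[0]);e=n2-n1;print(np.degrees(y),np.degrees(np.arctan2(-e[0],e[1])))
R=np.array([[np.cos(y),-np.sin(y)],[np.sin(y),np.cos(y)]])
og=[n1-R@[-.045,-.05],n2-R@[-.045,.05],n3-R@[.105,.05]];print(og);og=np.mean(og,0)
for z in(.145,.155,.165,.175): print(z,[((f(u,v,z+h)-og)@R*1000).round(1).tolist() for u,v,h in((252,366,.015),(322,366,.014),(334,366,.014))],"collar w",((f(328,342,z+.014)-f(328,390,z+.014))@R*1000).round(1))
# gauge in hand: foot
for z,v in((-.1275,330),(-.0565,375),(-.0565,358)):
    X=ray(b,(240+162/2,v/2),T[2,3]+z,C); print(z,v,(T[:3,:3].T@(X-T[:3,3])*1000).round(1))
E
```

```text
[0.48345431 0.06294024] [0.49733865 0.16074532] [0.64453999 0.13595794] 0.09878566961309938 0.14927374150360173
-9.558424051190341 -8.079683487143704
[array([0.53613222, 0.10477369]), array([0.53341124, 0.10396709]), array([0.53269507, 0.10408769])]
0.145 [[-33.9, 1.2], [6.8, 1.0], [13.7, 1.0]] collar w [-2.4 28.4]
0.155 [[-35.5, 3.5], [3.8, 3.3], [10.5, 3.3]] collar w [-2.3 27.5]
0.165 [[-37.2, 5.7], [0.9, 5.5], [7.4, 5.5]] collar w [-2.3 26.6]
0.175 [[-38.8, 8.0], [-2.0, 7.8], [4.2, 7.8]] collar w [-2.2 25.7]
-0.1275 330 [ 28.2   0.8 127.5]
-0.0565 375 [23.   0.8 56.5]
-0.0565 358 [29.3  0.8 56.5]
```

Call:
apply_moves([
  [1, [0, 0, 0.1], 0],
  [1, [0, 0, 0.25], 0],
  [1, [0, 0, 0.4], 0],
  [1, [0, 0, 0.55], 0],
  [1, [0, 0, 0.65], 0],
  [1, [0, 0, 0.7], 0],
  [1, [0, 0, 0.7], 0],
  [1, [0, 0, 0.7], 0],
  [1, [0, 0, 0.7], 0],
])

```text
t: 9.2
eef_pos: [0.4496, 0.1207, 0.1926]
tool_rot: [0.001, 0.763, 0.647, 0.001]
contact_force: [-0.3, -0.8, -2.4]
gripper_width: 0.106
grasp_force: 78.1
```

```bash
python3 - <<'E'
from h import *
plan([.4464,.12,.19],80.5)
p=bot.read_camera("wrist");C=tool(bot.get_obs())@np.array(p["hand_eye"]);np.savez("w4.npz",C=C,im=p["color"],K=p["intrinsics"])
save(p,"w4.png",(280,100,560,310),2.857)
print(bot.look_for(p,"hook_seat")[:1],bot.look_for(p,"hook_nose")[:1])
E
```

```text
t 9.2 pos [0.4496 0.1207 0.1926] yaw 80.61 tilt [ 0.002  0.    -1.   ] shift [-0.0062 -0.0152  0.0128] turn 0.0003
[{'point': [0.5621, 0.1088, 0.1558], 'confidence': 0.93}] [{'point': [0.5598, 0.1038, 0.1538], 'confidence': 0.86}]
```

View pics/w4.png

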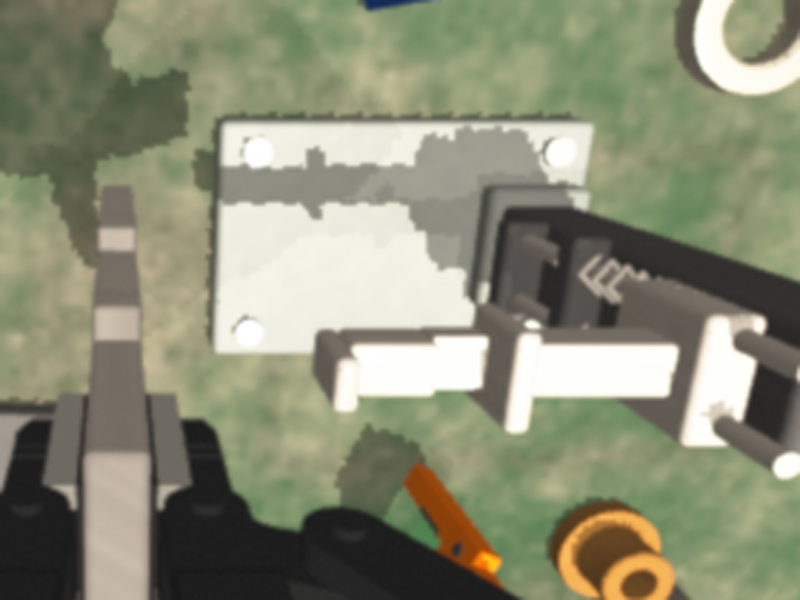

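```bash
python3 - <<'E'
from h import *
from scipy.optimize import least_squares
d=np.load("w4.npz");p={"intrinsics":d["K"]};C=d["C"]
A=[(-35,7,15,333,365),(-35,-7,15,335,410),(-29,-7,15,357,405),(7,13,14,512,340),(13,13,14,541,332),(7,-13,14,505,432),(13,-13,14,528,430),(-7,7,5,433,340),(-7,-7,5,433,395)]
B=[(-45,50,14,222,122),(-45,-50,14,215,353),(105,50,14,593,123)]
def pt(v,x,y,z):
    c,s=np.cos(v[2]),np.sin(v[2]);return [v[0]+(c*x-s*y)/1e3,v[1]+(s*x+c*y)/1e3,z]
px=lambda u,w:np.array([280+u/2.857-.3,100+w/2.857-.3])
def res(v):
    return np.concatenate([proj(p,pt(v,x,y,v[3]+h/1e3),C)-px(u,w) for x,y,h,u,w in A]+[proj(p,pt(v,x,y,h/1e3),C)-px(u,w) for x,y,h,u,w in B])
r=least_squares(res,[.535,.104,-.165,.15],loss="soft_l1");print(r.x,np.degrees(r.x[2]));print(res(r.x).reshape(-1,2).round(1).tolist())
rh=least_squares(lambda v:res(v)[:18],r.x);print("hook only",rh.x,np.degrees(rh.x[2]),res(rh.x)[:18].reshape(-1,2).round(1).tolist())
T=np.array(C)@np.linalg.inv(np.array(bot.read_camera("wrist")["hand_eye"]))
for z,v in((-.1275,187),(-.0565,250),(-.0565,230)):
    X=ray(p,px(116,v),T[2,3]+z,C);print((T[:3,:3].T@(X-T[:3,3])*1000).round(1))
E
```

```text
[ 0.53473484  0.10292469 -0.16146843  0.14447397] -9.251459432476212
[[1.1, -2.7], [-1.1, 0.6], [-0.1, 2.3], [1.2, -3.0], [0.0, -0.3], [-1.5, -0.1], [-1.0, 0.6], [1.9, 0.8], [-0.3, -0.3], [-0.2, 0.1], [-0.5, 1.8], [2.5, -0.7]]
hook only [ 0.53537109  0.10193268 -0.15043738  0.14266545] -8.619427011061854 [[1.3, -1.9], [-0.7, 1.1], [0.3, 2.7], [0.7, -2.8], [-0.6, -0.1], [-1.5, -0.2], [-1.1, 0.3], [1.7, 1.2], [-0.2, -0.1]]
[ 28.6  -0.2 127.5]
[23.7 -0.1 56.5]
[28.9 -0.1 56.5]
```

```bash
python3 - <<'E'
from h import *
y=np.radians(-9.4);R=np.array([[np.cos(y),-np.sin(y)],[np.sin(y),np.cos(y)]])
for x in(-.09,-.05,0):
    w=np.array([.535,.1035])+R@[x,.001];plan([*w,.189],80.6)
E
```

```text
t 9.4 pos [0.4491 0.1205 0.192 ] yaw 80.62 tilt [ 0.001  0.    -1.   ] shift [-0.0088 -0.0122  0.0148] turn 0.0
t 9.4 pos [0.4491 0.1205 0.192 ] yaw 80.62 tilt [ 0.001  0.    -1.   ] shift [-0.0088  0.1878  0.015 ] turn 0.0
t 9.4 pos [0.4491 0.1205 0.192 ] yaw 80.62 tilt [ 0.001  0.    -1.   ] shift [-0.0089  0.4378  0.0154] turn 0.0
```

Align first, then enter slowly.

Call:
apply_moves([
  [1, [-0.009, 0.0, 0.015], 0],
  [1, [-0.009, 0.04, 0.015], 0],
  [1, [-0.009, 0.08, 0.015], 0],
  [1, [-0.009, 0.12, 0.015], 0],
  [1, [-0.009, 0.16, 0.015], 0],
  [1, [-0.009, 0.19, 0.015], 0],
  [1, [-0.009, 0.22, 0.015], 0],
  [1, [-0.009, 0.25, 0.015], 0],
  [1, [-0.009, 0.28, 0.015], 0],
  [1, [-0.009, 0.3, 0.015], 0],
  [1, [-0.009, 0.3, 0.015], 0],
  [1, [-0.009, 0.3, 0.015], 0],
])

```text
t: 10.6
eef_pos: [0.5074, 0.109, 0.1882]
tool_rot: [-0.0, 0.762, 0.647, -0.0]
contact_force: [0.4, 1.0, -2.5]
gripper_width: 0.111
grasp_force: 78.2
```

```bash
cat >> h.py <<'E'
def st():
    o=bot.get_obs();y=np.radians(-9.4);R=np.array([[np.cos(y),-np.sin(y)],[np.sin(y),np.cos(y)]])
    v=(o["eef_pos"][:2]-[.535,.1035])@R*1000
    print("t",round(o["t"],2),"stand xy",v.round(1),"eye z",round(o["eef_pos"][2]*1000-21.5,1),"F",o["contact_force"].round(1),"M",o["torque"].round(2),"grip",round(o["grasp_force"],1),"tilt",tool(o)[:2,2].round(4))
E
python3 -c "
from h import *
st()
p=bot.read_camera('wrist');st();bot.read_camera('wrist');bot.read_camera('wrist');st()
save(p,'w5.png',(280,100,560,310),2.857)"
```

```text
t 10.6 stand xy [-28.1   0.9] eye z 166.7 F [ 0.4  1.  -2.5] M [ 0.02  0.   -0.02] grip 78.2 tilt [-0.0003 -0.    ]
t 10.65 stand xy [-28.2   0.9] eye z 166.8 F [ 0.3 -0.2 -2.6] M [ 0.01 -0.    0.  ] grip 78.2 tilt [-0.0003 -0.0001]
t 10.75 stand xy [-28.3   0.9] eye z 166.8 F [ 0.2 -0.3 -2.6] M [-0.01  0.02  0.02] grip 78.2 tilt [-0.0001 -0.0002]
```

View pics/w5.png

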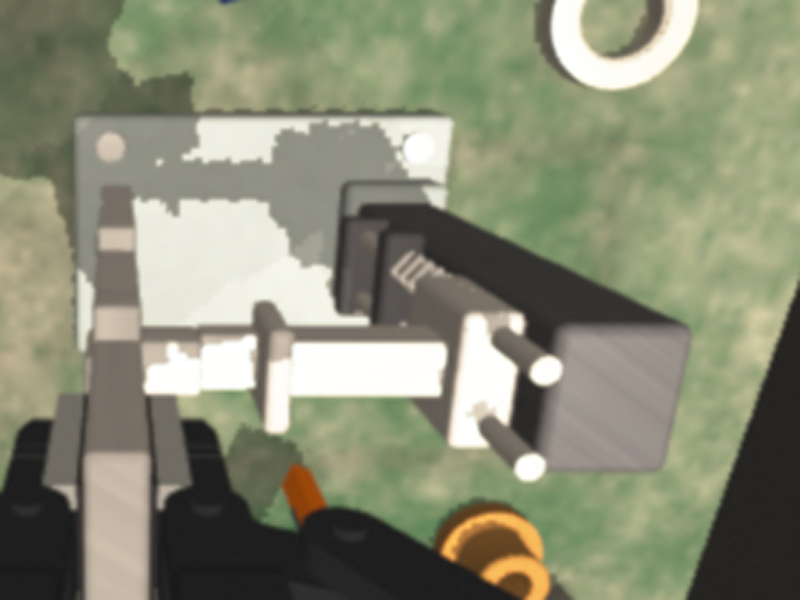

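The gauge is in over the nose with no contact. The collar's top face spans about crop (265–289, 335–430) and the land/groove step is at (200, 335–390). I'll work out the remaining distance from these.

```bash
python3 - <<'E'
from h import *
b=bot.read_camera("wrist");T=tool(bot.get_obs());C=T@np.array(b["hand_eye"])
for u,w,h,x in((265,385,.014,7),(289,375,.014,13),(200,335,.005,-7),(200,390,.005,-7)):
  for z in(.144,.148):
    X=ray(b,(280+u/2.857-.3,100+w/2.857-.3),z+h,C);q=T[:3,:3].T@(X-T[:3,3])*1000
    print(z,x,"seat at tool y",(q[1]-x).round(1),"tool x",q[0].round(1))
E
```

```text
0.144 7 seat at tool y 27.9 tool x -2.6
0.148 7 seat at tool y 27.1 tool x -0.9
0.144 13 seat at tool y 27.4 tool x -0.1
0.148 13 seat at tool y 26.4 tool x 1.6
0.144 -7 seat at tool y 27.2 tool x 6.7
0.148 -7 seat at tool y 26.8 tool x 8.1
0.144 -7 seat at tool y 27.7 tool x -7.8
0.148 -7 seat at tool y 27.2 tool x -6.0
```

Call:
apply_moves([
  [1, [0, 0.03, 0], 0],
  [1, [0, 0.06, 0], 0],
  [1, [0, 0.09, 0], 0],
  [1, [0, 0.12, 0], 0],
  [1, [0, 0.136, 0], 0],
  [1, [0, 0.136, 0], 0],
  [1, [0, 0.136, 0], 0],
  [1, [0, 0.136, 0.02], 0],
  [1, [0, 0.136, 0.04], 0],
  [1, [0, 0.136, 0.05], 0],
  [1, [0, 0.136, 0.05], 0],
  [1, [0, 0.136, 0.05], 0],
])

```text
t: 12.0
eef_pos: [0.5343, 0.1045, 0.1782]
tool_rot: [-0.0, 0.763, 0.647, -0.0]
contact_force: [0.1, 0.8, -1.5]
gripper_width: 0.106
grasp_force: 78.2
```

```bash
python3 -c "
from h import *
st()"
```

```text
t 12.0 stand xy [-0.8  0.9] eye z 156.7 F [ 0.1  0.8 -1.5] M [-0.03 -0.03  0.08] grip 78.2 tilt [-0.0001 -0.    ]
```

Call:
apply_moves([
  [1, [0, 0, 0.01], 0],
  [1, [0, 0, 0.015], 0],
  [1, [0, 0, 0.02], 0],
  [1, [0, 0, 0.025], 0],
  [1, [0, 0, 0.03], 0],
  [1, [0, 0, 0.03], 0],
  [1, [0, 0, 0.03], 0],
  [1, [0, 0, 0.03], 0],
])

```text
t: 12.8
eef_pos: [0.5344, 0.1045, 0.1724]
tool_rot: [0.0, 0.762, 0.647, 0.0]
contact_force: [-0.2, 0.8, -3.0]
gripper_width: 0.11
grasp_force: 78.2
```

```bash
python3 -c "
from h import *
st()"
```

```text
t 12.8 stand xy [-0.7  0.9] eye z 150.9 F [-0.2  0.8 -3. ] M [ 0.05 -0.01 -0.01] grip 78.2 tilt [0.0001 0.    ]
```

Call:
apply_moves([
  [1, [0, 0, 0.005], 0],
  [1, [0, 0, 0.01], 0],
  [1, [0, 0, 0.015], 0],
  [1, [0, 0, 0.015], 0],
  [1, [0, 0, 0.015], 0],
])

```text
t: 13.3
eef_pos: [0.5344, 0.1045, 0.1693]
tool_rot: [0.0, 0.763, 0.647, -0.0]
contact_force: [-0.5, -0.8, -2.1]
gripper_width: 0.107
grasp_force: 78.2
```

Call:
apply_moves([
  [1, [0, 0, 0.004], 0],
  [1, [0, 0, 0.007], 0],
  [1, [0, 0, 0.01], 0],
  [1, [0, 0, 0.01], 0],
  [1, [0, 0, 0.01], 0],
])

```text
t: 13.8
eef_pos: [0.5344, 0.1045, 0.1675]
tool_rot: [0.0, 0.763, 0.647, 0.0]
contact_force: [-1.7, -0.7, 3.8]
gripper_width: 0.11
grasp_force: 79.0
```

Call:
apply_moves([
  [1, [0, 0, 0.004], 0],
  [1, [0, 0, 0.008], 0],
  [1, [0, 0, 0.008], 0],
])

```text
t: 14.1
eef_pos: [0.5344, 0.1045, 0.1656]
tool_rot: [0.0, 0.762, 0.647, 0.0]
contact_force: [-2.2, 0.3, 2.1]
gripper_width: 0.105
grasp_force: 79.0
```

```bash
python3 -c "
from h import *
st()"
```

```text
t 14.1 stand xy [-0.7  0.9] eye z 144.1 F [-2.2  0.3  2.1] M [-0.14  0.35 -0.04] grip 79.0 tilt [0.0001 0.    ]
```

Call:
apply_moves([
  [1, [0, -0.003, 0.004], 0],
  [1, [0, -0.003, 0.008], 0],
  [1, [0, -0.003, 0.008], 0],
])

```text
t: 14.4
eef_pos: [0.5344, 0.1046, 0.1648]
tool_rot: [0.0, 0.763, 0.647, 0.001]
contact_force: [-1.0, -2.0, 8.1]
gripper_width: 0.108
grasp_force: 79.7
```

Call:
apply_moves([
  [1, [0, 0, 0.002], 0],
  [1, [0, 0, 0.003], 0],
  [1, [0, 0, 0.003], 0],
])

```text
t: 14.7
eef_pos: [0.5345, 0.1046, 0.1645]
tool_rot: [0.001, 0.763, 0.647, 0.001]
contact_force: [-2.8, -1.4, 9.5]
gripper_width: 0.11
grasp_force: 80.1
```

Call:
apply_moves([
  [1, [0, 0, 0.002], 0],
  [1, [0, 0, 0.002], 0],
  [1, [0, 0, 0.002], 0],
  [1, [0, 0, 0.002], 0],
  [1, [0, 0, 0.002], 0],
  [1, [0, 0, 0.002], 0],
  [1, [0, 0, 0.002], 0],
])

```text
t: 15.4
eef_pos: [0.5345, 0.1046, 0.1643]
tool_rot: [0.001, 0.763, 0.647, 0.001]
contact_force: [-2.2, -1.5, 10.8]
gripper_width: 0.104
grasp_force: 80.3
```

```bash
python3 -c "
from h import *
st();bot.read_camera('wrist');st()"
```

```text
t 15.4 stand xy [-0.7  1. ] eye z 142.8 F [-2.2 -1.5 10.8] M [-0.5   0.74 -0.03] grip 80.3 tilt [ 0.0016 -0.0003]
t 15.45 stand xy [-0.7  1. ] eye z 142.8 F [-3.3 -2.2 12. ] M [-0.5   0.73 -0.03] grip 80.3 tilt [ 0.0016 -0.0003]
```

Call:
apply_moves([
  [1, [0, 0, 0], 0],
  [1, [0, 0, 0], 0],
  [1, [0, 0, 0], 0],
  [1, [0, 0, 0], 0],
  [1, [0, 0, -0.002], 0],
  [1, [0, 0, -0.004], 0],
  [1, [0, 0, -0.006], 0],
  [1, [0, 0, -0.007], 0],
  [1, [0, 0, -0.007], 0],
])

```text
t: 16.35
eef_pos: [0.5344, 0.1045, 0.165]
tool_rot: [0.0, 0.763, 0.647, 0.001]
contact_force: [-2.6, -1.4, 6.3]
gripper_width: 0.106
grasp_force: 79.6
```

```bash
python3 -c "
from h import *
st();bot.read_camera('wrist');st()"
```

```text
t 16.35 stand xy [-0.8  0.9] eye z 143.5 F [-2.6 -1.4  6.3] M [-0.3   0.25 -0.02] grip 79.6 tilt [ 0.0014 -0.    ]
t 16.4 stand xy [-0.8  0.9] eye z 143.5 F [-1.1 -1.1  5.4] M [-0.33  0.25  0.  ] grip 79.6 tilt [ 0.0014 -0.    ]
```

Call:
apply_moves([
  [1, [0, 0, -0.002], 0],
  [1, [0, 0, -0.005], 0],
  [1, [0, 0, -0.005], 0],
  [1, [0, 0, -0.005], 0],
])

```text
t: 16.8
eef_pos: [0.5343, 0.1045, 0.1655]
tool_rot: [0.0, 0.763, 0.647, 0.0]
contact_force: [2.3, -0.7, 0.6]
gripper_width: 0.106
grasp_force: 78.8
```

```bash
python3 -c "
from h import *
st();bot.read_camera('wrist');st()"
```

```text
t 16.8 stand xy [-0.9  0.9] eye z 144.0 F [ 2.3 -0.7  0.6] M [-0.32 -0.43 -0.05] grip 78.8 tilt [0.0009 0.0001]
t 16.85 stand xy [-0.9  0.9] eye z 144.1 F [ 2.6 -1.   2. ] M [-0.26 -0.51 -0.01] grip 78.8 tilt [0.0009 0.0002]
```

Call:
apply_moves([
  [1, [0, 0, 0], 0],
  [1, [0, 0, 0], 0],
  [1, [0, 0, 0], 0],
], squeeze=20)

```text
t: 17.15
eef_pos: [0.534, 0.1047, 0.1656]
tool_rot: [0.0, 0.762, 0.647, 0.0]
contact_force: [2.9, -0.4, 1.0]
gripper_width: 0.105
grasp_force: 78.8
```

Call:
apply_moves([
  [0.85, [0, 0, 0], 0],
  [0.83, [0, 0, 0], 0],
  [0.8, [0, 0, 0], 0],
  [0.75, [0, 0, 0], 0],
  [0.7, [0, 0, 0], 0],
  [0.7, [0, 0, 0], 0],
  [0.7, [0, 0, 0], 0],
])

```text
t: 17.85
eef_pos: [0.5338, 0.1046, 0.1655]
tool_rot: [0.0, 0.763, 0.647, -0.0]
contact_force: [-0.3, -0.5, 0.1]
gripper_width: 0.299
grasp_force: 0.0
```

```bash
python3 -c "
from h import *
st()
p=bot.read_camera('wrist');save(p,'w6.png')
print(bot.get_obs()['gripper_width'],[(r['point'],r['confidence']) for r in bot.look_for(p,'wide_tab')])
b=p['color'][260:400:20,300:345:3,0];print(b)"
```

```text
t 17.85 stand xy [-1.4  0.9] eye z 144.0 F [-0.3 -0.5  0.1] M [ 0.01 -0.01  0.01] grip 0.0 tilt [-0. -0.]
0.30487274684407456 [([0.5369, 0.1185, 0.2019], 0.8), ([0.5636, 0.2149, 0.1407], 0.7), ([0.3668, -0.1045, 0.0114], 0.68), ([0.5428, -0.0531, 0.0364], 0.6), ([0.6502, -0.0723, 0.0328], 0.44)]
[[148 158 165 149 193 201 202 201 200 198 194 154 253 255 225]
 [143 137 137 142 203 210 208 206 206 206 197 164 126 106  99]
 [118 133 127 130 203 210 210 209 210 214 203 116 118  96  76]
 [108 106  98 100 198 211 212 210 210 211 195  99 105  91  91]
 [ 32  32  32  32  32  32  32  31  33  33  32  33  32  31  32]
 [ 32  32  34  32  33  33  33  33  32  31  32  32  31  32  33]
 [ 32  32  32  32  32  31  32  33  33  32  31  32  32  33  32]]
```

Call:
apply_moves([
  [0.7, [0, 0, -0.02], 0],
  [0.7, [0, 0, -0.06], 0],
  [0.7, [0, 0, -0.12], 0],
  [0.7, [0, 0, -0.2], 0],
  [0.7, [0, 0, -0.3], 0],
  [0.7, [0, 0, -0.45], 0],
  [0.7, [0, 0, -0.6], 0],
  [0.7, [0, 0, -0.7], 0],
  [0.7, [0, 0, -0.7], 0],
  [0.7, [0, 0, -0.7], 0],
  [0.7, [0, 0, -0.7], 0],
  [0.7, [0, 0, -0.7], 0],
])

```text
t: 19.15
eef_pos: [0.5332, 0.1044, 0.3045]
tool_rot: [-0.0, 0.762, 0.647, -0.001]
contact_force: [-0.3, 0.5, 0.2]
gripper_width: 0.296
grasp_force: 0.0
```

```bash
python3 - <<'E'
from h import *
st()
def tab(p,T):
    C=T@np.array(p["hand_eye"])
    for r in bot.look_for(p,"wide_eye")[:3]+bot.look_for(p,"wide_tab")[:3]: print(np.round(r["point"],3),round(r["confidence"],2))
    return C
p=bot.read_camera("wrist");C=tab(p,tool(bot.get_obs()))
for z in(.2045,):
    for dy in(-.017,.017): print(proj(p,[.534+dy*.163,.103+dy,z],C))
q=p
for i in range(15): q=bot.read_camera("wrist")
print("diff",np.abs(q["color"].astype(int)-p["color"]).max(), np.percentile(np.abs(q["color"].astype(int)-p["color"]),99.9))
st()
E
```

```text
t 19.15 stand xy [-1.9  0.6] eye z 283.0 F [-0.3  0.5  0.2] M [-0.03 -0.03  0.02] grip 0.0 tilt [-0.0018 -0.0003]
[0.537 0.118 0.2  ] 0.74
[0.56  0.219 0.166] 0.57
[ 0.556 -0.036  0.026] 0.52
[0.534 0.121 0.202] 0.93
[0.564 0.224 0.164] 0.78
[0.56  0.1   0.149] 0.55
[321.74322613 220.3385054 ]
[321.68847758 184.08971664]
diff 122 78.0
t 20.05 stand xy [-1.4  0.9] eye z 284.0 F [ 0.7 -0.2 -0.4] M [-0.   -0.01 -0.01] grip 0.0 tilt [0. 0.]
```

```bash
python3 - <<'E'
from h import *
p=bot.read_camera("wrist")
for i in range(6): q=bot.read_camera("wrist")
a,b=[cv2.GaussianBlur(x["color"][100:260,270:400],(5,5),0).astype(int) for x in(p,q)]
print("diff",np.abs(a-b).max())
g=q["color"].mean(2).astype(int)
print(g[140:232:4,321]);
for r in(150,190,205,215): print(r,g[r,306:340:2])
E
```

```text
diff 15
[234 212 137 110 221 159 110 192 216 110 111 175 190 238 254 254 254 254
 254 254 162 167 141]
150 [142 142 141 141 140 138 117 113 114 127 140 141 141 140 141 142 141]
190 [254 254 253 193 171 241 254 220 193 188 177 213 252 249 254 255 255]
205 [163 150 137 132 136 241 254 254 254 254 205 145 134 127 120 118 124]
215 [130 130 123 124 136 244 254 254 254 254 192 156 158 169 164 153 151]
```

```bash
python3 -c "
from h import *
print(bot.hand_in())"
```

```text
the job is handed in; nothing more can be done
None
```

The wide-jaw gauge now hangs by its eye in the hook groove. I pulled it against the stop at about 11–12 N for roughly a second, released it, saw it hanging still in the wrist camera and handed the job in; no verdict came back.

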